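# Rock the angle gauge on the stud until the pointer meets its index

## Robot

A 7-joint arm with a two-finger parallel gripper is mounted at the origin on the work surface. World frame = base frame: x ahead of the robot, y to its left, z up, the work surface at z = 0. Lengths are in m, angles in rad, forces in N, time in s.
With the tool pointing down it reaches from about 0.425 to 1.025 m from the base axis. Payload 9.4 kg.
Tool frame: the origin (TCP) lies on the front face of the gripper's body, between the roots of the fingers; the fingertips stand 73 mm ahead of it and the grasp point (between the pads) lies 54 mm ahead of it; z points along the fingers, x is the direction in which the jaws open and shut, and the axes are right-handed (so a half turn about z gives the same grasp; the last joint's range is limited). The gripper opens to 85 mm and grips with 20 to 120 N. Pads are 22 mm wide; open, the fingers measure 114 mm over their backs; the gripper's body (76 mm by 85 mm) begins 54 mm behind the grasp point. The pads swing forward as they close: fully open they stand 13 mm farther back than shut.
Start: joints at [-1.204, 0.599, -0.003, 1.599, 0.002, 0.943, -0.08], TCP at [0.311, 0.655, 0.304] pointing down, gripper open.
Joint ranges: [-2.57, 2.57], [-0.35, 1.97], [-1.29, 1.29], [0.11, 2.56], [-1.05, 4.19], [0.11, 1.86], [-2.63, 2.63]. Speed limits (rad/s): [2.22, 2.22, 3.01, 3.01, 3.14, 3.14, 3.14].

## Interface

Orientations are given as a unit quaternion [w, x, y, z].
In Python, from cell import robot gives the robot as it stands. Calls block until the motion is done:
- robot.move_ptp(position, orientation): joint-space move of the TCP to a pose.
- robot.servo_line(position, frame=None, rate=0.15): straight line of the TCP; frame=None keeps the orientation; rate is the mean speed in m/s.
- robot.move_joints(angles): joint-space move.
- robot.set_gripper(opening): finger opening in m; the grip force is fixed at half the most; returns when the fingers have stopped.
- robot.hold(seconds).
- robot.ik(position, orientation): joint angles nearest the present ones, or None.
- robot.get_obs(): the state.
- robot.snapshot(name): name is "scene" or "top"; returns a dict with "pixels" (384x512x3 uint8, red, green, blue), "depth" (384x512 float32, m along the optical axis (not along the pixel's ray), 0 where there is no reading), "camera_matrix" (3x3 intrinsics, pixels), "R" (3x3) and "t" (3): a world point X has camera coordinates R X + t. Camera axes: x right, y down, z forward; pixel columns grow to the right and rows downward; lengths in m; the calibration is good to about 2 mm. A picture is of the moment at which its call begins.
A pose or a line that the arm cannot do raises robot.Unreachable and nothing moves.
- robot.finish_job(): hands the job in, once; it reports no verdict.
The state is a dict: "clock": time; "joints": joint angles; "qd": joint speeds; "tau": joint torques, N m; "tcp_pos": TCP position; "orientation": TCP orientation; "ft_force": force on the tool from outside, world axes, zero at the start; "torque": the same for the moment, N m; "grip_width": finger opening in m.
Only numpy, scipy, OpenCV 4.12 (cv2) and the standard library are available. Lean on these libraries where they do the work, as an engineer would, in place of code of your own. Each camera call takes 0.05 s, during which the arm holds its last target.

## Task

Pick up the angle gauge by the bar on its top and set the middle of its foot upright and gently on the round head of the steel stud. Then rock the gauge sideways over the stud until its swinging pointer settles on the index clip at the dial's edge, and finish holding it still there so the angle can be scribed: keep it in the gripper with its foot touching the stud and do not let go. Leave the other things on the bench where they are.

Things in the scene. Friction and masses are not known exactly. Their poses are not given: they have to be found in the camera images.
- gauge: Pendulum angle gauge, bare aluminium, 0.4 kg, standing on its foot. Origin: centre of the foot's underside; z up, y along the foot, x out of the white dial. Foot 30 (x) by 120 (y), 14 mm thick; above it a plate 10 mm thick (x -8 to +2), 108 mm wide, up to z = 114 mm, then the grip bar. Axle along x at z = 92 mm. Index, pointer lie 10 mm in front of the origin. It cannot balance alone on the stud.
- gauge_grip (a point): Middle of the gauge's grip bar, on its z axis 136 mm above the foot's underside. The bar is 14 mm thick (gauge x), 70 mm long (y), from z = 114 to 156 mm; pinch it from above across the 14 mm.
- pointer (a joint): Angle of the swinging pointer (dark steel, hangs 55 mm down from its axle, settles in about 1.5 s) about the gauge's +x: 0 points straight to the foot, positive is towards the gauge's +y. It hangs plumb: turning the gauge about its own +x by a changes the value by -a, so leaning the gauge's top towards its +y makes it grow.
- index (a joint): Angle of the index clip (dark steel block 9 mm wide with a small point, at the dial's lower edge) about the same axle, counted the same way. Stiff; set between 0.22 and 0.42 rad and not to be moved: the pointer's angle must become equal to it.
- pointer_tip (a point): Tip of the pointer, 55 mm from the axle.
- index_tip (a point): The mark: the place just off the index clip's point, 55 mm from the axle, where the pointer tip has to settle, within the width of the clip.
- stud_block: Dark steel block fixed to the bench, 80 x 90 mm, its stepped top 20 to 26 mm high, with one upright round-headed steel stud in the middle. Origin: centre of the block's underside, z up.
- stud_top (a point): Top of the stud's rounded head, 60 mm above the bench; the head is 30 mm across and rigid. Any heading of the gauge about the vertical is fine on it.
- padlock: brass padlock lying flat, 45 x 47 x 22 mm with a steel shackle; a bystander, to be left alone. Origin: centre of its underside as it was made.
- padlock_small: smaller brass padlock lying flat, 34 x 36 x 22 mm with a steel shackle; a bystander, to be left alone. Origin: centre of its underside as it was made.
- pin_tray: grey four-compartment tray, 75 x 85 x 28 mm; a bystander, to be left alone. Origin: centre of its underside as it was made.
- screwdriver: black-handled screwdriver lying on the bench; a bystander, to be left alone. Origin: centre of its underside as it was made.
- oil_bottle: white bottle, 72 mm across, 200 mm tall; a bystander, to be left alone. Origin: centre of its underside as it was made.
- blank_cup: steel cup, 76 mm across, 85 mm tall; a bystander, to be left alone. Origin: centre of its underside as it was made.
- pin_jar: glass jar with a steel lid, 60 mm across, 75 mm tall; a bystander, to be left alone. Origin: centre of its underside as it was made.
There are look-alikes about, which are no part of the job. There is more than one size of the gauge; the one meant has the size given above.

How it is judged:
On the way, in this order (a step that is already met when the one before it is completed fails the run):
1. the gauge is lifted off the bench in the gripper (contact force between gauge and the fingers above 2 N and height (world z) of gauge above 0.03 m), for 0.2 s.
2. the held gauge stands upright with the middle of its foot on the stud (contact force between gauge and the fingers above 2 N and contact force between gauge and stud_block above 0.3 N and y of stud_top in the frame of gauge between -0.02 and 0.02 m and x of stud_top in the frame of gauge between -0.014 and 0.014 m and z of stud_top in the frame of gauge between -0.006 and 0.006 m and angle between gauge's own x axis and vertical between 1.4 and 1.74 rad and angle between gauge's own z axis and vertical below 0.1 rad), for 0.2 s.
3. the gauge, foot on the stud, is rocked until the pointer has settled on the index (contact force between gauge and the fingers above 2 N and contact force between gauge and stud_block above 0.3 N and y of stud_top in the frame of gauge between -0.02 and 0.02 m and x of stud_top in the frame of gauge between -0.014 and 0.014 m and z of stud_top in the frame of gauge between -0.006 and 0.006 m and angle between gauge's own x axis and vertical between 1.4 and 1.74 rad and distance between pointer_tip and index_tip below 0.0045 m and velocity of joint pointer between -0.3 and 0.3 rad/s), for 0.3 s.
At the end, for the whole second after the job is handed in: Gauge held in the gripper (over 2 N), its foot touching the stud (over 0.3 N) with the stud's top within 20 mm of the foot's middle along it, 14 mm across and 6 mm of its underside; dial upright within 0.17 rad; pointer tip within 4.5 mm of the index mark, slower than 0.3 rad/s (all of step 3 and height (world z) of gauge above 0.045 m); the arm keeps its last pose, push and grip.
It fails at once if the gauge is pressed hard (over 60 N) on the stud (contact force between gauge and stud_block above 60 N).
It fails at once if a bystander is shoved more than 25 mm (distance of any of padlock, padlock_small, pin_tray, screwdriver, oil_bottle, blank_cup, pin_jar from where it was at the start of the episode above 0.025 m).
It also fails if it takes over 58 s, if anything falls off the work surface, if the arm or the gripper's body presses on something with over 40 N, if the wrist force passes 120 N, or if a joint passes its speed limit or range.

## Working session

There is one attempt and no reset: what is moved stays moved. The work goes in short steps, each a Python script; the robot and the scene stay as the last script left them, time stands still between calls to the robot, and variables do not carry over. Pictures are saved under pics/ and viewed, and the job is handed in when it is done.

```bash
ls; mkdir -p pics; cat > h.py <<'E'
import numpy as np, cv2
from cell import robot
def snap(n):
    s=robot.snapshot(n); np.savez(f'pics/{n}.npz',**s); return s
def pts(s):
    K=s['camera_matrix'];d=s['depth'];v,u=np.mgrid[:d.shape[0],:d.shape[1]]
    c=np.stack([(u-K[0,2])/K[0,0]*d,(v-K[1,2])/K[1,1]*d,d],-1)
    return (c-s['t'])@s['R']
def ray(s,u,v,z):
    K=s['camera_matrix'];r=s['R'].T@np.array([(u-K[0,2])/K[0,0],(v-K[1,2])/K[1,1],1]);o=-s['R'].T@s['t']
    return o+r*(z-o[2])/r[2]
def save(im,f): cv2.imwrite('pics/'+f,im[...,::-1])
E
python3 - <<'E'
from h import *
for n in('scene','top'):
    s=snap(n); save(cv2.resize(s['pixels'],(800,600),interpolation=cv2.INTER_CUBIC),n+'0.png'); print(n,s['camera_matrix'],-s['R'].T@s['t'],s['R'])
print(robot.get_obs())
E
```

```text
pics
scene [[456.48600647   0.         254.54053917]
 [  0.         456.48600647 195.67861159]
 [  0.           0.           1.        ]] [ 1.19474223 -0.629744    1.10804274] [[ 0.66296681  0.74854701  0.01234448]
 [ 0.56550069 -0.48990634 -0.66347626]
 [-0.49059553  0.44684355 -0.74809549]]
top [[452.92643412   0.         255.29941751]
 [  0.         452.92643412 180.47262514]
 [  0.           0.           1.        ]] [ 0.25623409 -0.06823472  1.58011509] [[ 0.11857889 -0.99294125  0.00259146]
 [-0.97023843 -0.11642183 -0.21232838]
 [ 0.21113131  0.02266333 -0.97719494]]
{'clock': 0.1, 'joints': array([-1.20369322,  0.60007324, -0.00256496,  1.60005901,  0.00179957,
        0.94289788, -0.07982927]), 'qd': array([-0.0007745 , -0.00196762,  0.00022283, -0.001422  , -0.00168241,
       -0.00115927,  0.00158895]), 'tau': array([ 4.56764261e-03, -7.77995110e+01,  1.56988464e+00, -2.58628803e+01,
        1.26952262e-02,  5.40237583e-03, -6.39924082e-06]), 'tcp_pos': array([0.31115102, 0.65447719, 0.30307935]), 'orientation': array([ 4.33016100e-04,  8.45379865e-01,  5.34165114e-01, -5.72224663e-04]), 'ft_force': array([ 0.64311557, -0.48510351,  0.16943292]), 'torque': array([-0.02609874,  0.00426995, -0.00469092]), 'grip_width': 0.08566660134966025}
```

View pics/scene0.png

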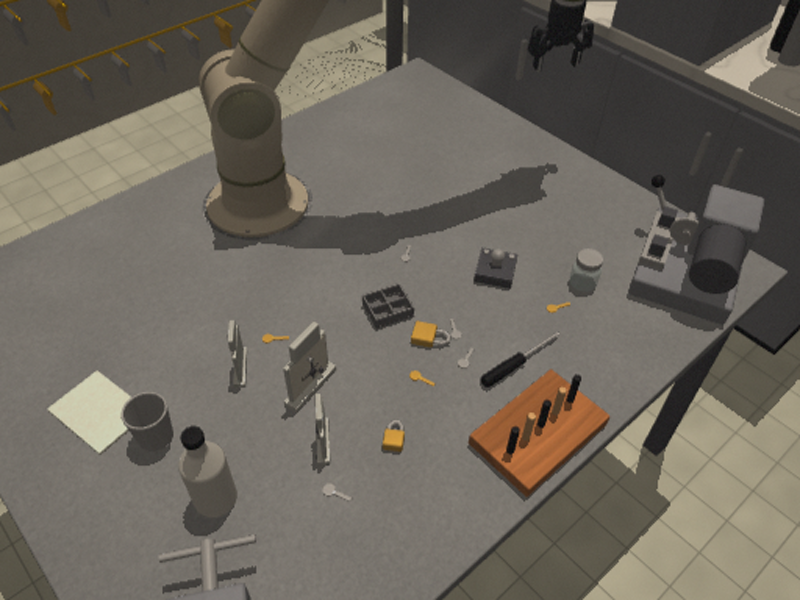

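View pics/top0.png

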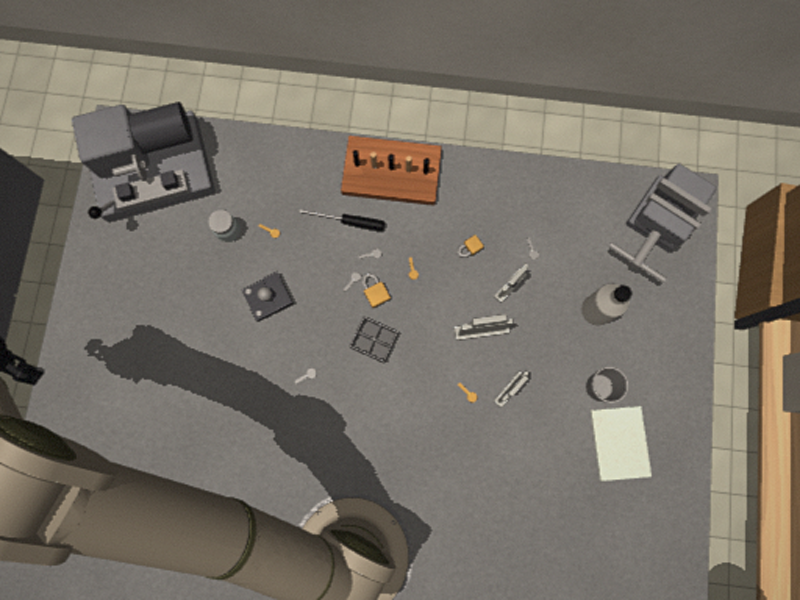

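Candidates (800-px scene picture): a large gauge at (308,365), two small ones at (237,355) and (322,430). In the top view they are at (485,326), (513,388) and (513,282). I'll measure their sizes and check the choice in a close crop.

```bash
python3 - <<'E'
from h import *
s=dict(np.load('pics/scene.npz')); t=dict(np.load('pics/top.npz'))
c=s['pixels'][195:305,135:245]; save(cv2.resize(c,(600,600),interpolation=cv2.INTER_CUBIC),'g_scene.png')
c=t['pixels'][160:270,280:360]; save(cv2.resize(c,(436,600),interpolation=cv2.INTER_CUBIC),'g_top.png')
for n,d in(('scene',s),('top',t)):
    P=pts(d); m=(P[...,2]>0.008)&(d['depth']>0)&(P[...,0]>.3)&(P[...,0]<1)&(P[...,1]>-.6)&(P[...,1]<.5)
    k,l,st,ce=cv2.connectedComponentsWithStats(m.astype(np.uint8))
    for i in range(1,k):
        if st[i,4]<60: continue
        p=P[l==i]; print(n,ce[i].round(),st[i,4],p.min(0).round(3),p.max(0).round(3),np.median(p,0).round(3), cv2.minAreaRect(p[:,:2].astype(np.float32)*1000))
E
```

```text
scene [438. 180.] 2041 [0.729 0.418 0.008] [0.942 0.5   0.158] [0.854 0.479 0.051] ((835.6477661132812, 459.0225524902344), (212.48782348632812, 81.88549041748047), 0.18813671171665192)
scene [317. 170.] 501 [0.473 0.201 0.008] [0.587 0.317 0.063] [0.537 0.249 0.024] ((529.9254760742188, 259.09649658203125), (79.3183364868164, 97.02306365966797), 34.43875503540039)
scene [375. 172.] 424 [0.647 0.344 0.008] [0.707 0.404 0.08 ] [0.683 0.362 0.053] ((676.6285400390625, 374.86956787109375), (56.432186126708984, 59.10900115966797), 59.73827362060547)
scene [248. 194.] 440 [ 0.413 -0.042  0.008] [0.511 0.06  0.033] [0.463 0.007 0.021] ((462.74334716796875, 8.587135314941406), (86.21650695800781, 83.41403198242188), 73.28739166259766)
scene [151. 226.] 324 [ 0.357 -0.337  0.008] [ 0.431 -0.27   0.118] [ 0.403 -0.308  0.062] ((389.94970703125, -302.8191223144531), (21.71346664428711, 89.34513092041016), 53.251426696777344)
scene [273. 213.] 254 [ 0.536 -0.016  0.008] [0.611 0.051 0.03 ] [0.572 0.016 0.02 ] ((577.012451171875, 22.737060546875), (74.69155883789062, 52.27864456176758), 33.43617
[... 3617 characters left out ...]
506 0.058 0.036] [0.46  0.011 0.024] ((457.3614501953125, 9.456298828125), (85.50939178466797, 77.91213989257812), 72.16648864746094)
top [389. 246.] 374 [ 0.378 -0.538  0.008] [ 0.462 -0.461  0.091] [ 0.417 -0.512  0.058] ((421.3555908203125, -498.2818603515625), (73.79782104492188, 85.9645004272461), 86.12920379638672)
top [328. 248.] 169 [ 0.346 -0.325  0.008] [ 0.425 -0.272  0.123] [ 0.384 -0.298  0.081] ((387.03131103515625, -301.37164306640625), (21.550216674804688, 87.02381896972656), 57.493896484375)
top [400. 280.] 64 [ 0.3   -0.599  0.008] [ 0.333 -0.523  0.016] [ 0.309 -0.553  0.01 ] ((316.3993225097656, -561.2186279296875), (76.396240234375, 32.36798858642578), 89.33340454101562)
```

View pics/g_scene.png

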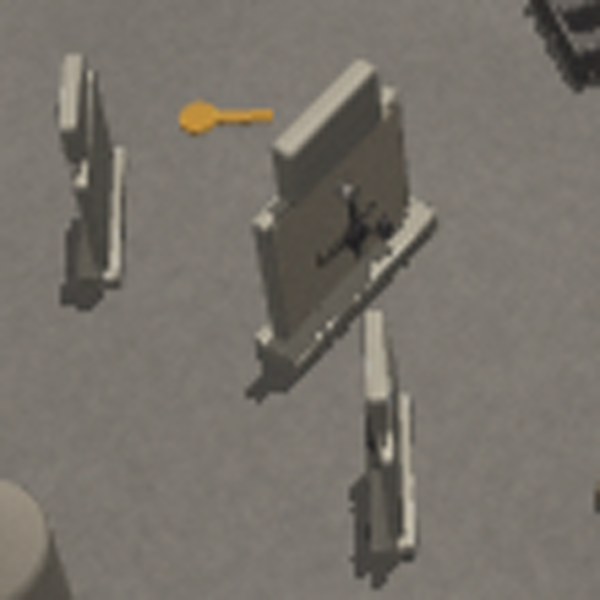

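View pics/g_top.png

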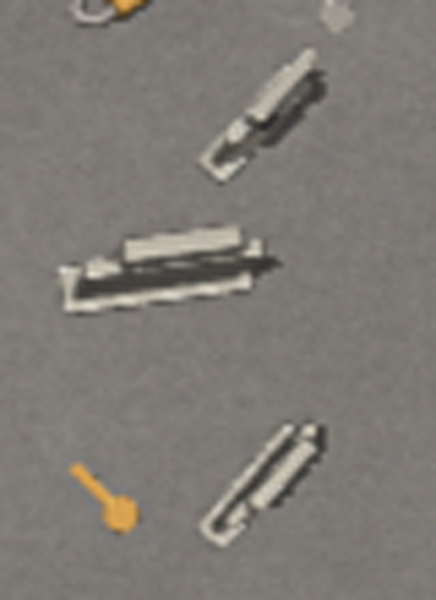

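The 120 mm foot and about 0.16 m height single out the large gauge at scene crop (330,230). The others measure 86 mm long and 120 mm tall. Its dark pointer and index face the scene camera, so gauge +x is about world +x. Next I'll measure the bar, foot and stud precisely.

```bash
python3 - <<'E'
from h import *
for n in('scene','top'):
    d=dict(np.load(f'pics/{n}.npz')); P=pts(d); ok=d['depth']>0
    R=ok&(P[...,0]>.46)&(P[...,0]<.56)&(P[...,1]>-.3)&(P[...,1]<-.15)
    for a,b in((.150,.17),(.118,.15),(.02,.11),(.008,.016)):
        p=P[R&(P[...,2]>a)&(P[...,2]<b)]
        if len(p)<5: continue
        r=cv2.minAreaRect(p[:,:2].astype(np.float32)*1000)
        v=np.linalg.svd(p[:,:2]-p[:,:2].mean(0))[2][0]
        print(n,a,len(p),r,p.mean(0).round(4),'yaw y-axis',np.arctan2(-v[0]*np.sign(v[1]),abs(v[1])), 'zmed',np.median(p[:,2]))
    R=ok&(P[...,0]>.47)&(P[...,0]<.59)&(P[...,1]>.2)&(P[...,1]<.32)
    for a in(.040,.05,.055):
        p=P[R&(P[...,2]>a)]; print('stud',n,a,len(p),p.mean(0),p.min(0),p.max(0))
    if n=='scene':
        u=P[R&(P[...,2]>.04)]; 
    # sphere fit
    p=P[R&(P[...,2]>.042)]
    A=np.c_[2*p,np.ones(len(p))]; x=np.linalg.lstsq(A,(p**2).sum(1),rcond=None)[0]; print('sphere',x[:3],np.sqrt(x[3]+x[:3]@x[:3]))
    c=d['pixels']
    v,u=np.where(R); save(cv2.resize(c[v.min():v.max(),u.min():u.max()],None,fx=8,fy=8,interpolation=cv2.INTER_CUBIC)[:600,:800],f'stud_{n}.png')
E
```

```text
scene 0.15 126 ((513.07177734375, -227.6597900390625), (16.60179901123047, 68.59679412841797), 15.525982856750488) [ 0.5139 -0.2277  0.1548] yaw y-axis 0.26836420619457435 zmed 0.15492358126302364
scene 0.118 151 ((517.8453979492188, -227.0636749267578), (14.766779899597168, 70.5130615234375), 7.50057315826416) [ 0.5193 -0.2317  0.1339] yaw y-axis 0.20395295076613232 zmed 0.133551591681715
scene 0.02 553 ((516.783447265625, -227.5161895751953), (18.18712043762207, 110.2322006225586), 10.406635284423828) [ 0.5167 -0.2329  0.067 ] yaw y-axis 0.23181307894382377 zmed 0.06740600983552451
scene 0.008 184 ((518.8295288085938, -226.35723876953125), (31.171096801757812, 122.5478515625), 8.43567943572998) [ 0.5214 -0.2315  0.0128] yaw y-axis 0.2193125095081909 zmed 0.013125806421375862
stud scene 0.04 60 [0.53263841 0.2550375  0.05401782] [0.51272816 0.24229931 0.0407545 ] [0.54437365 0.27294474 0.06297163]
stud scene 0.05 47 [0.53226728 0.25522566 0.05609547] [0.51904769 0.24229931 0.05005818] [0.54387561 0.27294474 0.06297163]
stud scene 0.055 29 [0.5316886  0.25777035 0.0582699 ] [0.519047
[... 639 characters left out ...]
 -0.2269  0.0679] yaw y-axis 0.24128096587797737 zmed 0.06780362258691425
top 0.008 82 ((515.6329345703125, -226.9786376953125), (88.53995513916016, 139.95411682128906), 4.854875564575195) [ 0.4995 -0.2132  0.0118] yaw y-axis 0.11279337847892836 zmed 0.01171797980088126
stud top 0.04 60 [0.52590003 0.25826079 0.05527575] [0.51339394 0.24399079 0.04453573] [0.54067455 0.27305562 0.0652588 ]
stud top 0.05 50 [0.52622792 0.25894762 0.05673999] [0.51339394 0.24399079 0.05032198] [0.53861006 0.27305562 0.0652588 ]
stud top 0.055 32 [0.52600856 0.25858313 0.05889845] [0.51600349 0.24763956 0.05513093] [0.53786016 0.26848271 0.0652588 ]
sphere [0.52658956 0.25911147 0.05051313] 0.012497959296766989
```

View pics/stud_top.png

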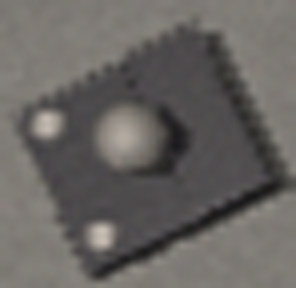

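View pics/stud_scene.png

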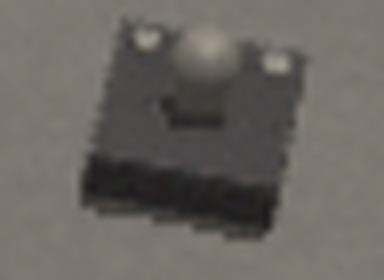

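```bash
cat >> h.py <<'E'
from scipy.spatial.transform import Rotation as Ro
def gR(yaw,lean=0,back=0):
    # gauge rotation: lean>0 tips top towards +y_g (rotation -lean about x), back>0 turns dial up
    return Ro.from_euler('z',yaw)*Ro.from_euler('x',-lean)*Ro.from_euler('y',-back)
def tq(g,flip=False):
    T=g*Ro.from_euler('x',np.pi)
    if flip: T=T*Ro.from_euler('z',np.pi)
    q=T.as_quat(); return np.array([q[3],*q[:3]])
E
python3 - <<'E'
from h import *
for nm,p,g in (('grasp',[.5115,-.2275,.19],gR(.24)),('view',[.7,-.2,.5],gR(-.6,0,.5)),('view',[.65,-.15,.45],gR(-.7,0,.4)),
   *[(f'stud{y}{l}',[.528+.19*np.sin(l)*-np.sin(y),.2585+.19*np.sin(l)*np.cos(y),.06+.19*np.cos(l)],gR(y,l)) for y in(-.93,-.6,-.3,0,.24) for l in(0,.42)]):
    for f in(0,1):
        try:q=robot.ik(p,tq(g,f))
        except Exception as e:q=e
        print(nm,f,None if q is None else np.round(q,2))
E
```

```text
grasp 0 [ 0.2   0.57  0.17  2.09 -0.19  0.5   0.75]
grasp 1 [-0.25  0.76  0.92  2.11 -0.93  0.75 -1.61]
view 0 [-0.39  0.38  0.75  1.68 -0.15  0.69 -0.25]
view 1 [0.03 0.32 0.13 1.66 0.26 0.73 2.53]
view 0 [-0.55  0.39  0.87  1.82 -0.18  0.71 -0.36]
view 1 [-0.02  0.3   0.1   1.79  0.3   0.75  2.32]
stud-0.930 0 [-0.89  0.55  0.51  1.99 -0.4   0.7  -1.06]
stud-0.930 1 [-0.35  0.52 -0.29  1.96  0.22  0.7   1.44]
stud-0.930.42 0 [-0.9   0.82  0.59  1.59 -0.33  1.28 -1.14]
stud-0.930.42 1 [-0.4   0.76 -0.31  1.55  0.21  1.29  1.44]
stud-0.60 0 [-0.83  0.53  0.41  1.99 -0.33  0.68 -0.81]
stud-0.60 1 [-0.29  0.53 -0.38  1.95  0.29  0.71  1.7 ]
stud-0.60.42 0 [-0.96  0.79  0.55  1.63 -0.2   1.2  -0.97]
stud-0.60.42 1 [-0.44  0.74 -0.35  1.59  0.34  1.28  1.61]
stud-0.30 0 [-0.77  0.52  0.33  1.99 -0.26  0.68 -0.59]
stud-0.30 1 [-0.23  0.54 -0.46  1.95  0.35  0.73  1.94]
stud-0.30.42 0 [-1.01  0.75  0.5   1.7  -0.08  1.1  -0.83]
stud-0.30.42 1 [-0.48  0.72 -0.4   1.66  0.46  1.24  1.76]
stud00 0 [-0.73  0.51  0.26  1.98 -0.2   0.67 -0.34]
stud00 1 [-0.18  0.55 -0.54  1.95  0.41  0.75  2.18]
stud00.42 0 [-1.06  0.7   0.46  1.79  0.05  0.97 -0.69]
stud00.42 1 [-0.5   0.69 -0.44  1.75  0.58  1.18  1.9 ]
stud0.240 0 [-0.69  0.51  0.2   1.98 -0.16  0.67 -0.15]
stud0.240 1 [-0.14  0.57 -0.61  1.94  0.45  0.77  2.38]
stud0.240.42 0 [-1.1   0.66  0.44  1.87  0.14  0.86 -0.58]
stud0.240.42 1 [-0.51  0.66 -0.47  1.83  0.68  1.12  2.01]
```

```bash
python3 - <<'E'
from h import *
q=tq(gR(.24))
robot.move_ptp([.5115,-.2275,.33],q)
robot.servo_line([.5115,-.2275,.235],rate=.15)
s=snap('scene');t=snap('top'); o=robot.get_obs(); print(o['clock'],o['tcp_pos'])
save(np.hstack([cv2.resize(s['pixels'][170:300,140:270],(400,400)),cv2.resize(t['pixels'][150:250,270:370],(400,400))]),'pre.png')
E
```

```text
4.15 [ 0.51191556 -0.22775334  0.23594922]
```

View pics/pre.png

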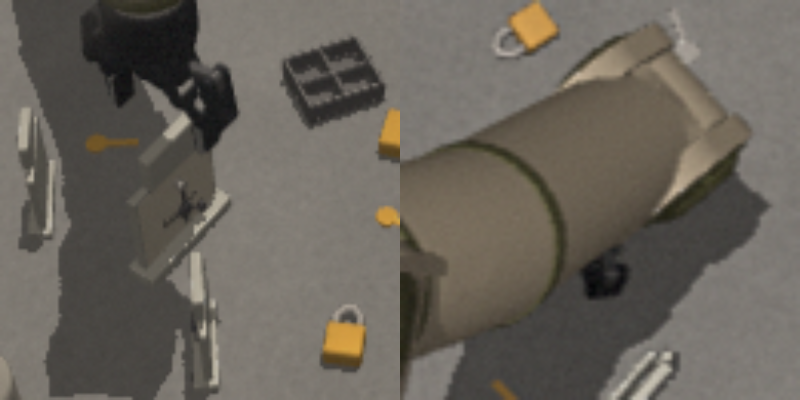

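The fingers at (120,85) and (215,110) straddle the bar at (170,140) as intended, so I'll descend, grip and lift.

```bash
python3 - <<'E'
from h import *
robot.servo_line([.5115,-.2275,.193],rate=.1)
o=robot.get_obs();print(o['tcp_pos'],o['ft_force'])
robot.set_gripper(0.0)
o=robot.get_obs();print(o['grip_width'],o['ft_force'],o['clock'])
robot.servo_line([.5115,-.2275,.32],rate=.15)
o=robot.get_obs();print(o['tcp_pos'],o['grip_width'],o['ft_force'],o['clock'])
robot.move_ptp([.7,-.2,.5],tq(gR(-.6,0,.5)))
robot.hold(.5)
s=snap('scene'); o=robot.get_obs();print(o['tcp_pos'],o['grip_width'],o['ft_force'],o['clock'])
save(cv2.resize(s['pixels'],(800,600),interpolation=cv2.INTER_CUBIC),'view.png')
E
```

```text
[ 0.51151945 -0.22773266  0.19319074] [ 0.74786051 -0.23623507  0.1378947 ]
0.0131506778487375 [-1.5999509  -0.03289108  4.39585831] 5.3667
[ 0.51108893 -0.22707722  0.31908978] 0.013383907736716903 [ 0.32479055  0.59071301 -4.14960207] 6.3667
[ 0.69993808 -0.20009451  0.4999887 ] 0.013630542726944367 [ 0.22720979 -0.69488472 -4.35764754] 8.0
```

View pics/view.png

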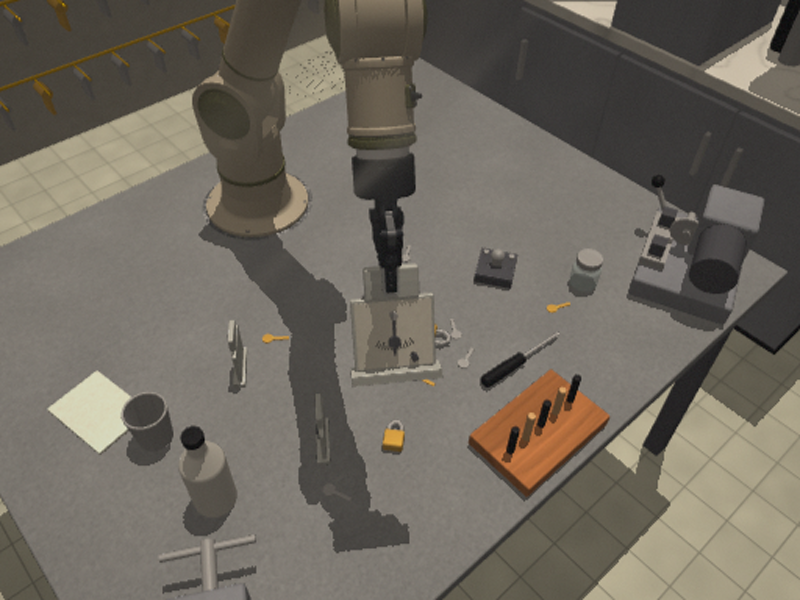

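```bash
python3 - <<'E'
from h import *
s=dict(np.load('pics/scene.npz'))
c=s['pixels'][165:250,215:290]; save(cv2.resize(c,(525,595),interpolation=cv2.INTER_CUBIC),'dial.png')
o=robot.get_obs(); w,x,y,z=o['orientation']; T=Ro.from_quat([x,y,z,w]); G=T*Ro.from_euler('x',np.pi)
# gauge origin if bar center at grasp offset: grip z on gauge = 193-? 
org=o['tcp_pos']-G.apply([0,0,.193])
K=s['camera_matrix']
def pr(p):
    c=s['R']@(org+G.apply(p))+s['t']; return (K@c/c[2])[:2]
for n,p in dict(axle=[.01,0,.092],tip0=[.01,0,.037],i22=[.01,.055*np.sin(.22),.092-.055*np.cos(.22)],i42=[.01,.055*np.sin(.42),.092-.055*np.cos(.42)],fl=[.015,-.06,0],fr=[.015,.06,0],tl=[.002,-.054,.114],tr=[.002,.054,.114]).items():
    q=pr(np.array(p)); print(n,q.round(1),((q-[215,165])*7).round())
P=pts(s); m=(P[...,2]>.2)&(np.linalg.norm(P-org-G.apply([0,0,.06]),axis=-1)<.13)
p=G.inv().apply(P[m]-org); print(np.percentile(p,[2,50,98],axis=0).round(3))
E
```

```text
axle [250.6 201.3] [249. 254.]
tip0 [252.  226.4] [259. 430.]
i22 [257.8 225.3] [300. 422.]
i42 [262.8 223.3] [334. 408.]
fl [224.2 246.6] [ 64. 571.]
fr [281.9 241.1] [468. 533.]
tl [222.7 191.9] [ 54. 189.]
tr [276.2 187.4] [429. 157.]
[[-0.    -0.051  0.003]
 [ 0.005 -0.     0.073]
 [ 0.036  0.054  0.171]]
```

View pics/dial.png

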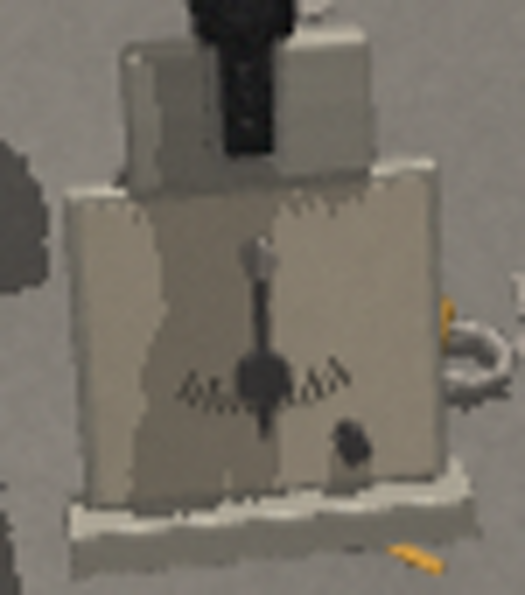

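```bash
cat >> h.py <<'E'
def gauge(o,dz=.193):
    w,x,y,z=o['orientation']; G=Ro.from_quat([x,y,z,w])*Ro.from_euler('x',np.pi)
    return G,o['tcp_pos']-G.apply([0,0,dz])
def onplane(s,uv,G,org,xg):
    K=s['camera_matrix'];r=s['R'].T@np.array([(uv[0]-K[0,2])/K[0,0],(uv[1]-K[1,2])/K[1,1],1]);o=-s['R'].T@s['t']
    a=G.inv().apply(o-org);b=G.inv().apply(r); return a+b*(xg-a[0])/b[0]
E
python3 - <<'E'
from h import *
s=dict(np.load('pics/scene.npz')); G,org=gauge(robot.get_obs())
f=lambda u,v,x:onplane(s,(215-.43+u/7,165-.43+v/7),G,org,x)
for n,u,v,x in(('tl',68,190,.002),('tr',437,165,.002),('fl',72,575,.015),('fr',475,535,.015),('axle',260,250,.01),('tip',265,437,.01),('clip',352,442,.01),('clippt',343,425,.01)):
    print(n,f(u,v,x)[1:].round(4))
g=s['pixels'].astype(int).sum(2)[165:250,215:290]
m=(g<190).astype(np.uint8); 
k,l,st,ce=cv2.connectedComponentsWithStats(m)
for i in range(1,k):
    if st[i,4]>3: 
        q=onplane(s,ce[i]+[215,165],G,org,.01); print(st[i],ce[i],q[1:].round(4))
print(g[55:70,44:58])
E
```

```text
tl [-0.0509  0.1142]
tr [0.0555 0.1123]
fl [-0.0586 -0.0004]
fr [0.0611 0.0001]
axle [0.0023 0.094 ]
tip [0.0008 0.0357]
clip [0.0263 0.0315]
clippt [0.0239 0.0372]
[ 27   0  15  23 214] [34.43925234  9.08878505] [0.0006 0.1491]
[34 40  8 22 69] [36.98550725 52.20289855] [0.001  0.0574]
[48 61  5  5 16] [49.8125 63.1875] [0.0262 0.0305]
[[344 201 368 226 365 346 359 371 369 372 373 366 364 364]
 [365 220 306 348 374 370 362 369 368 370 367 364 370 369]
 [303 346 355 371 368 367 367 370 367 367 366 366 371 364]
 [348 366 367 370 368 373 370 363 360 365 365 372 370 368]
 [365 366 372 368 367 337 371 364 361 361 364 358 370 368]
 [366 367 372 363 245 208 262 308 362 366 358 366 368 369]
 [364 367 374 324 163 144 204 227 361 364 362 363 370 368]
 [366 362 365 266 205 151 159 160 299 358 364 364 370 367]
 [363 366 366 348 171 150 151 157 202 357 361 360 369 366]
 [363 369 364 313 201 144 148 149 146 323 360 361 363 365]
 [365 368 363 300 283 153 148 164 217 354 367 363 366 362]
 [361 362 368 298 299 237 192 274 286 361 362 367 369 368]
 [366 364 368 300 294 287 280 291 297 362 363 354 349 339]
 [361 353 355 281 274 272 272 271 260 293 324 314 273 267]
 [276 311 303 259 254 247 245 249 255 390 462 462 455 457]]
```

Index reads about 0.38 rad. The gauge sits about 2 mm towards +y in the grip and is otherwise as planned. Next I'll set it on the stud with the dial facing the scene camera.

```bash
cat >> h.py <<'E'
YAW=-.93; STUD=np.array([.5284,.2585,.060]); DY=.0018; R0=.013
def pose(lean,dz=0.,dzg=.193,ysh=0):
    """TCP pose with foot plane tangent to head, stud top at gauge y=ysh; dz extra height"""
    G=gR(YAW,lean); org=STUD+G.apply([0,-ysh,0])+np.array([0,0,dz])+G.apply([0,0,R0*(1-np.cos(lean))])
    return org+G.apply([0,-DY,dzg]),tq(G)
E
python3 - <<'E'
from h import *
p,q=pose(0,.12); robot.move_ptp(p,q)
p,q=pose(0,.02); robot.servo_line(p,rate=.12)
robot.hold(.3); f0=robot.get_obs()['ft_force']; print('hang',f0)
s=snap('scene');t=snap('top'); o=robot.get_obs();print(o['clock'],o['tcp_pos'],p)
save(np.hstack([cv2.resize(s['pixels'][110:210,270:370],(400,400),interpolation=2),cv2.resize(t['pixels'][130:230,120:220],(400,400),interpolation=2)]),'above.png')
E
```

```text
hang [ 0.11761241 -0.58955767 -4.53268564]
11.2917 [0.52696246 0.25750668 0.2732219 ] [0.52695708 0.2574239  0.273     ]
```

View pics/above.png

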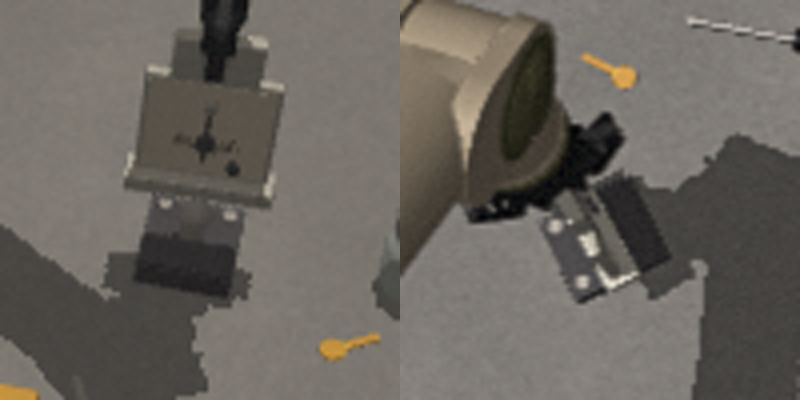

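```bash
python3 - <<'E'
from h import *
for n in('scene','top'):
    s=dict(np.load(f'pics/{n}.npz')); G,org=gauge(robot.get_obs()); P=pts(s)
    g=G.inv().apply((P-org).reshape(-1,3)).reshape(P.shape)
    near=(abs(g[...,0])<.06)&(abs(g[...,1])<.09)&(s['depth']>0)
    m=near&(g[...,2]>-.005)&(g[...,2]<.11); p=g[m]; print(n,'gauge',len(p),np.percentile(p,[1,50,99],axis=0).round(3).tolist())
    m=near&(P[...,2]>.042)&(g[...,2]<-.012); p=P[m]; print('stud',len(p),p.mean(0) if len(p) else '', p.max(0) if len(p) else '')
    foot=near&(g[...,2]>-.004)&(g[...,2]<.016); p=g[foot]; print('foot',len(p),p.min(0),p.max(0))
E
```

```text
scene gauge 1023 [[-0.005, -0.054, 0.0], [0.005, 0.003, 0.051], [0.019, 0.058, 0.109]]
stud 55 [0.53281339 0.25477846 0.05387658] [0.54605584 0.27413933 0.06310882]
foot 232 [-0.01820174 -0.05732121 -0.00187404] [0.02177731 0.06170986 0.01598448]
top gauge 179 [[-0.014, -0.06, 0.002], [0.005, -0.037, 0.016], [0.016, 0.024, 0.109]]
stud 0  
foot 89 [-0.01402207 -0.06089375 -0.00276445] [0.01594628 0.03222279 0.01597107]
```

```bash
python3 - <<'E'
from h import *
f0=-4.5
p,q=pose(0,.005); robot.servo_line(p,rate=.06)
dz=.005
while dz>-.006:
    f=robot.get_obs()['ft_force'][2]
    if f>f0+4: break
    dz-=.0007; p,q=pose(0,dz); robot.servo_line(p,rate=.01)
    o=robot.get_obs(); print(round(dz,4),o['ft_force'].round(2),o['torque'].round(2),o['tcp_pos'][2].round(4))
robot.hold(.5); o=robot.get_obs(); print(o['ft_force'],o['clock'],o['tcp_pos'],dz)
s=snap('scene'); t=snap('top')
save(np.hstack([cv2.resize(s['pixels'][110:210,270:370],(400,400),interpolation=2),cv2.resize(t['pixels'][130:230,120:220],(400,400),interpolation=2)]),'on.png')
E
```

```text
0.0043 [ 0.8  -0.61 -3.74] [-0.    0.03  0.03] 0.2574
0.0036 [ 0.18 -0.81 -3.89] [ 0.01 -0.02 -0.  ] 0.2566
0.0029 [-0.64 -0.32 -4.21] [-0.01  0.04 -0.05] 0.2558
0.0022 [ 0.5  -0.32 -4.91] [ 0.03 -0.02  0.02] 0.2552
0.0015 [-0.02 -0.4  -4.68] [-0.05  0.    0.03] 0.2545
0.0008 [ 0.62  0.27 -5.14] [ 0.   -0.01 -0.03] 0.2537
0.0001 [-0.75 -0.07 -3.56] [-0.1  -0.    0.04] 0.2531
-0.0006 [-0.54 -0.88  4.47] [-0.1   0.32 -0.01] 0.2529
[-1.80245747 -0.79170255  4.85839077] 14.1917 [0.52722552 0.25739866 0.25283062] -0.0006000000000000004
```

View pics/on.png

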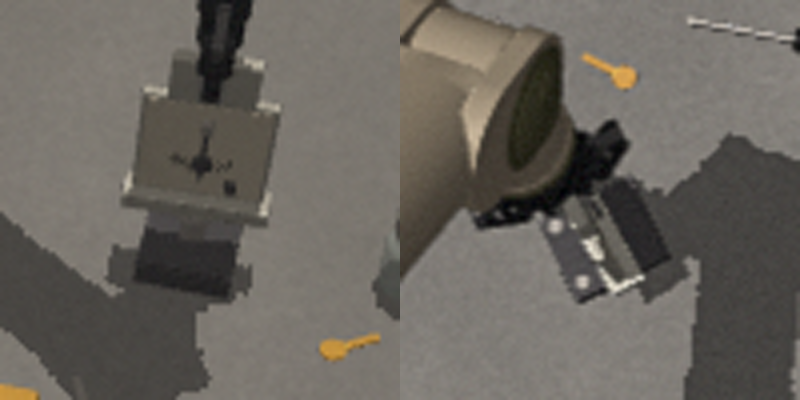

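Contact came at the expected height (dz −0.6 mm) with about 9 N on the stud. Now I'll rock in small steps with force correction.

```bash
cat > rock.py <<'E'
from h import *
import json
def rock(l0,l1,dz,n):
    for l in np.linspace(l0,l1,n+1)[1:]:
        p,q=pose(l,dz); robot.servo_line(p,frame=q,rate=.03)
        for _ in range(3):
            f=robot.get_obs()['ft_force']; N=f[2]+4.5
            if 5<N<12: break
            dz+=float(np.clip((N-8)/12000,-.0005,.0006)); p,q=pose(l,dz); robot.servo_line(p,frame=q,rate=.02)
        o=robot.get_obs(); print(round(l,3),round(dz,5),round(N,1),o['ft_force'].round(1),o['torque'].round(2),round(o['clock'],1))
        if N>35: print('STOP');break
    json.dump([float(l),dz],open('st.json','w')); return l,dz
E
python3 - <<'E'
from rock import *
rock(0,.1,-.0006,4)
E
```

```text
0.025 -0.0006 12.0 [-2.  -0.5  7.5] [ 0.03  0.55 -0.05] 14.6
0.05 -0.00018 9.3 [-1.  -0.7  4.8] [0.03 0.22 0.  ] 15.2
0.075 -0.00018 11.2 [-0.9  0.5  6.7] [0.02 0.39 0.02] 15.5
0.1 0.00021 8.5 [-0.4  0.   4. ] [ 0.07 -0.02 -0.01] 16.0
```

```bash
python3 - <<'E'
from rock import *
rock(.1,.37,.00021,10)
robot.hold(1.5); o=robot.get_obs(); print(o['ft_force'],o['clock'],o['grip_width'])
s=snap('scene')
save(cv2.resize(s['pixels'][110:200,275:375],(800,720),interpolation=2)[:600],'lean.png')
G,org=gauge(o); np.save('pics/org.npy',org)
P=pts(s); g=G.inv().apply((P-org).reshape(-1,3)).reshape(P.shape)
near=(g[...,0]>-.02)&(g[...,0]<.03)&(abs(g[...,1])<.075)&(g[...,2]>-.01)&(g[...,2]<.125)
print(np.percentile(g[near],[1,50,99],axis=0).round(4))
E
```

```text
0.127 0.00021 9.0 [-0.4  0.1  4.5] [-0.02  0.06  0.02] 16.4
0.154 0.00021 9.0 [0.3 0.1 4.5] [0.02 0.16 0.01] 16.7
0.181 0.00021 9.1 [-0.2  0.6  4.6] [0.01 0.05 0.03] 17.0
0.208 0.00021 11.2 [-0.2 -0.1  6.7] [ 0.01  0.2  -0.01] 17.3
0.235 0.00021 11.1 [ 0.2 -0.4  6.6] [-0.01  0.2  -0.03] 17.6
0.262 0.00021 11.4 [-0.7  1.   6.9] [-0.04  0.32 -0.02] 18.0
0.289 0.00064 9.2 [0.1 0.5 4.7] [ 0.03 -0.03  0.04] 18.6
0.316 0.00064 9.5 [0.5 0.1 5. ] [ 0.07  0.01 -0.05] 18.9
0.343 0.00064 11.2 [0.4 1.1 6.7] [ 0.03  0.08 -0.05] 19.2
0.37 0.00101 9.5 [1.  0.6 5. ] [ 0.03 -0.25  0.07] 19.8
[1.1330553  0.16635228 2.09653804] 21.275 0.013185898430261763
[[-0.0043 -0.0569 -0.0029]
 [ 0.0051 -0.001   0.056 ]
 [ 0.0197  0.0566  0.123 ]]
```

View pics/lean.png

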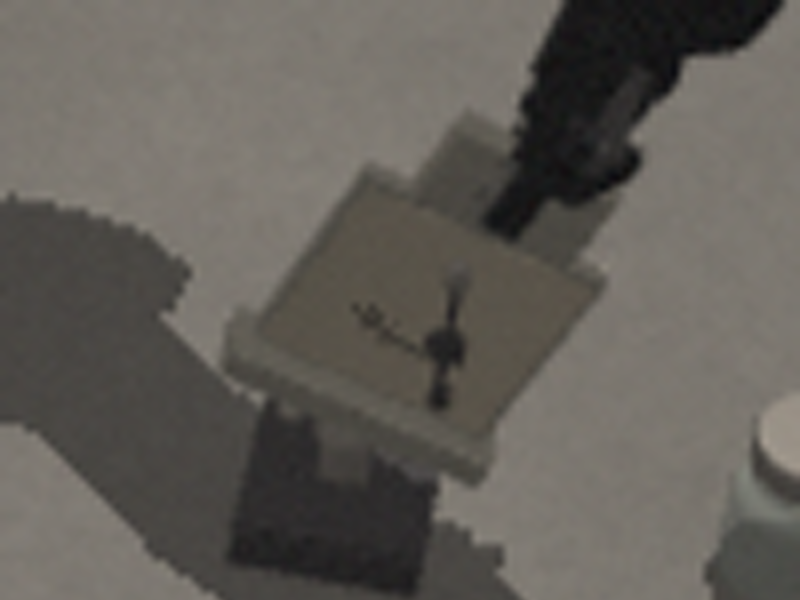

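The pointer now points right down on the clip at (440,395). I'll measure both angles on the dial plane.

```bash
cat > meas.py <<'E'
from h import *
def meas(s,o,verbose=1):
    G,org=gauge(o); org=org+G.apply([0,DY,0])
    K=s['camera_matrix']
    def pr(p): c=s['R']@(org+G.apply(p))+s['t']; return (K@c/c[2])[:2]
    # resample dial plane x=.01 to 0.25 mm/px, homography by 4 projected points
    sq=np.array([[-.05,.02],[.05,.02],[.05,.11],[-.05,.11]])
    src=np.float32([pr(np.array([.01,a,b])) for a,b in sq]); dst=np.float32([[(a+.05)*5000,(.11-b)*5000] for a,b in sq])
    w=cv2.warpPerspective(s['pixels'],cv2.getPerspectiveTransform(src,dst),(500,450),flags=cv2.INTER_CUBIC)
    return w
E
python3 - <<'E'
from meas import *
s=dict(np.load('pics/scene.npz')); o=robot.get_obs()
w=meas(s,o)
for a in(.3,.37,.45): cv2.circle(w,(int(250+275*np.sin(a)),int(90+275*np.cos(a))),2,(255,0,0),-1)
cv2.circle(w,(250,90),3,(0,255,0),-1); save(w,'rect.png')
E
```

```text
(no output)
```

View pics/rect.png

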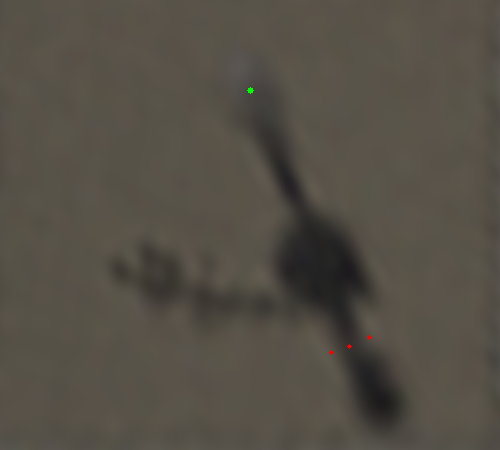

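```bash
python3 - <<'E'
from rock import *
from meas import *
rock(.37,.385,.00101,1)
robot.hold(2.0); o=robot.get_obs(); print(o['ft_force'],o['clock'],o['grip_width'])
s=snap('scene'); w=meas(s,o); 
g=w.astype(int).sum(2); 
for r in range(100,360,20):
    a=np.linspace(0,.8,400); x=250+r*np.sin(a); y=90+r*np.cos(a)
    v=cv2.remap(g.astype(np.float32),x.astype(np.float32)[None],y.astype(np.float32)[None],1)[0]
    d=np.clip(np.median(v)-15-v,0,None); print(r/5,round(float((a*d).sum()/max(d.sum(),1)),3),round(float(d.max())))
save(w,'rect2.png')
G,org=gauge(o); org+=G.apply([0,DY,0]); print('stud in gauge',G.inv().apply(STUD-org))
robot.hold(.5); print(robot.get_obs()['ft_force'])
E
```

```text
0.385 0.00101 8.0 [1.1 0.7 3.5] [ 0.06 -0.18  0.06] 21.6
[ 0.81116457 -0.16707523  4.12986922] 23.575 0.013252713225401915
20.0 0.408 72
24.0 0.403 106
28.0 0.405 106
32.0 0.406 64
36.0 0.412 28
40.0 0.385 49
44.0 0.4 71
48.0 0.401 117
52.0 0.393 113
56.0 0.389 91
60.0 0.396 128
64.0 0.388 138
68.0 0.401 145
stud in gauge [ 9.54517565e-06  3.79820864e-04 -1.87989958e-03]
[0.38691634 0.59025444 3.80487137]
```

View pics/rect2.png

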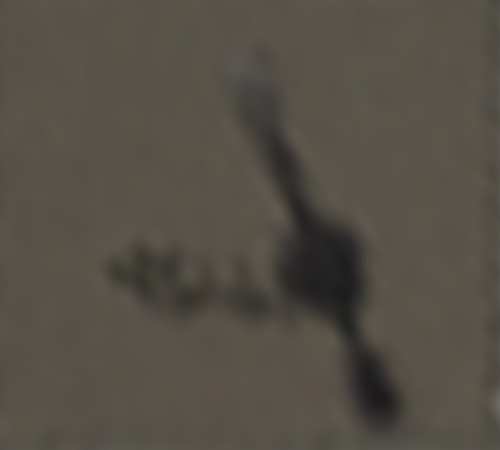

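The pointer (radius 44–56 mm: 0.39–0.40 rad) and the clip (radius 60–68 mm: 0.39–0.40 rad) are in line. Contact is about 8 N and steady, so I'll hand in.

```bash
python3 - <<'E'
from h import *
robot.finish_job()
E
```

```text
the job is handed in; nothing more can be done
```

I picked up the large gauge (120 mm foot) by its bar and set its foot upright on the stud with about 9 N. I then rocked it to a 0.385 rad lean and handed it in still gripped, about 24 s into the run. No verdict was reported.

Last checks before handing in:
- **Pointer on index:** both read 0.39–0.40 rad on the dial plane after 2 s of settling, so they agree well within the 4.5 mm limit. An earlier close view gave the index as about 0.38 rad, a difference of about 1 mm at the tip.
- **Foot on stud:** contact force was steady at about 8 N. From the arm pose and camera-measured stud position, the stud top was within 0.5 mm of the foot's middle and about 2 mm from the plane of its underside.
- **Camera agreement:** the two cameras disagreed by about 4 mm in x on the stud and gauge, so I used the average. Allowing for that, the position on the stud is still inside the limits.
- **Bystanders:** I moved nothing else on purpose, but I did not re-measure the bystanders at the end.

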